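# Cover a warm drying kettle and take only the outer lid back off

## Task

The washed nuts in the steel kettle are dry: lift the kettle off the warming plate by its bail, set it down upright on the round cork mat without dropping it, and fold the bail right down to either side. Carry the two nested lids over together by the green outer lid's handle and lower them until the vented inner lid is fully home in the kettle's mouth; then turn the green lid until its slot lines up with the inner lid's brass T stud, so that the stud lets go, and lift the green lid off alone, leaving the inner lid seated so that the kettle can breathe. Finish still holding the green lid level in the gripper, a good hand's width straight above the inner lid, and do not tip the kettle or disturb the jar, the brush or the tape measure.

Things in the scene. Friction and masses are not known exactly. Their poses are not given: they have to be found in the camera images.
- warmer: round grey electric warming plate, 140 mm across, fixed to the bench; the kettle stands on its dark plate, whose top is 45 mm above the bench. Origin: centre of its underside, at bench height
- mat_cork: round cork heat mat lying on the bench, fixed, 160 mm across and 6 mm thick. Origin: centre of its underside
- kettle: open steel kettle, 103 mm outside and 97 mm inside diameter at the mouth, 90 mm high to the rim, about 0.55 kg, a few nuts and washers fixed on its floor. Origin: centre of its underside, z up. The bail pivots on bosses at its +y and -y sides, 74 mm above the underside and 65 mm from the axis
- bail (a joint): angle of the kettle's wire bail about the kettle's y axis, rad: 0 stands straight up, +1.6 lies down fully to the kettle's +x side, -1.6 fully to its -x side (both ends are stops, a little below level). A little friction keeps it standing near upright; past about 0.3 rad either way it falls over by itself to the stop
- bail_grip (a point): centre of the bail's turned wooden grip: 16 mm thick, 48 mm long, its length along the kettle's y axis; 85 mm from the pivot line, so 159 mm above the kettle's underside when upright
- inner_lid: vented aluminium inner lid, 110 mm across its 3 mm flange, 0.15 kg. Origin: centre of the underside of its plug; the plug is 93 mm across (tapered to 80 mm at the bottom) and 14 mm deep below the flange, so seated in the kettle its origin is 76 mm above the kettle's underside. Its boss, 48 mm across, tops out 22 mm above the origin. It has no handle of its own
- stud (a point): centre of the top of the inner lid's brass T stud, 38 mm above the inner lid's origin: stem 14 mm thick, T head 40 mm long along the inner lid's x axis, 11 mm wide, 6 mm thick
- outer_lid: green skirted lid over the inner one, 120 mm across, 0.18 kg; skirt down to 14 mm below its origin. Origin: centre of the underside of its 5 mm plate, 22 mm above the inner lid's origin when nested. T head stands in a slot 48 x 23 mm, long along the outer lid's x; with their x axes over 0.7 rad apart (start: outer 0.9 to 1.2 ahead in yaw) the T is caught: lifted 5 mm, it carries the inner lid
- lid_grip (a point): centre of the outer lid's black handle bar, 44 mm above the outer lid's origin, a bridge over the stud: 14 mm wide along the outer lid's x, 54 mm long along its y, 14 mm high; fingertips may reach 20 mm below it. Set down, the outer lid turns freely on the boss, without stops; with T and slot within about 0.15 rad (either way round) it lifts off alone
- screw_jar: clear jar with red lid, 65 mm across, 99 mm high, loose; leave alone. Origin: centre of its underside
- brush: paint brush lying on the bench, 57 x 235 x 18 mm, loose; leave alone. Origin: centre of its underside
- tape_rule: yellow tape measure, 74 x 71 x 36 mm, loose; leave alone. Origin: centre of its underside

How it is judged (in metres and radians):
On the way, in this order (a step that is already met when the one before it is completed fails the run):
1. the kettle is lifted clear of the warming plate (z of kettle in the frame of warmer above 0.06 m and contact force between kettle and warmer below 0.05 N), for 0.1 s.
2. the kettle stands upright on the cork mat with the bail folded down to one side (horizontal distance between kettle and mat_cork below 0.035 m and height (world z) of kettle below 0.009 m and angle between kettle's own z axis and vertical below 0.06 rad and (value of joint bail above 1.3 rad or value of joint bail below -1.3 rad)), for 0.2 s.
3. both lids are off the bench together, the inner one hanging from the outer one (height (world z) of inner_lid above 0.03 m and z of outer_lid in the frame of inner_lid below 0.032 m and contact force between outer_lid and the fingers above 0.5 N), for 0.2 s.
4. the nested lids are lowered by the handle until the inner lid is home in the kettle's mouth, the outer one still on it (z of inner_lid in the frame of kettle between 0.073 and 0.079 m and horizontal distance between inner_lid and kettle below 0.005 m and z of outer_lid in the frame of inner_lid below 0.03 m and contact force between outer_lid and the fingers above 0.5 N), for 0.1 s.
At the end, for the whole second after the job is handed in: Kettle upright on the mat (centres within 35 mm), bail past 1.3 rad; inner lid seated in it (3 mm in height, 5 mm sideways); green lid held in the gripper over the kettle (80 mm), level within 0.3 rad, its plate 75 mm or more above the inner lid's origin, touching neither of them (all of step 2 and z of inner_lid in the frame of kettle between 0.073 and 0.079 m and horizontal distance between inner_lid and kettle below 0.005 m and contact force between inner_lid and kettle above 0.3 N and z of outer_lid in the frame of inner_lid above 0.075 m and angle between outer_lid's own z axis and vertical below 0.3 rad and contact force between outer_lid and the fingers above 0.5 N and contact force between outer_lid and inner_lid below 0.05 N and contact force between outer_lid and kettle below 0.05 N and horizontal distance between outer_lid and kettle below 0.08 m); the arm keeps its last pose, push and grip.
It fails at once if the kettle is tipped (angle between kettle's own z axis and vertical above 0.5 rad).
It fails at once if the kettle is dropped or slammed down (height (world z) of kettle below 0.04 m and linear speed of kettle above 0.6 m/s).
It fails at once if the lids are parted while the inner lid is not seated in the kettle on the mat (distance between outer_lid and inner_lid above 0.04 m and (z of inner_lid in the frame of kettle above 0.081 m or z of inner_lid in the frame of kettle below 0.071 m or horizontal distance between inner_lid and kettle above 0.006 m)).
It fails at once if the green lid is turned to its releasing position while the inner lid is not home in the kettle, or the inner lid rises when the green lid is lifted off (angle between the x axis of outer_lid and the x axis of inner_lid, either way round below 0.25 rad and (z of inner_lid in the frame of kettle above 0.081 m or z of inner_lid in the frame of kettle below 0.071 m or horizontal distance between inner_lid and kettle above 0.006 m)).
It fails at once if the jar, the brush or the tape measure is disturbed (distance of any of screw_jar, brush, tape_rule from where it was at the start of the episode above 0.03 m).
It also fails if it takes over 64 s, if anything falls off the work surface, if the arm or the gripper's body presses on something with over 40 N, if the wrist force passes 120 N, or if a joint passes its speed limit or range.

## Robot

A 6-joint arm with a two-finger parallel gripper is mounted at the origin on a cart in front of the work surface, level with it; the furniture and walls round the work are solid. World frame = base frame: x ahead of the robot, y to its left, z up, the work surface at z = 0. Lengths are in mm, angles in rad, forces in N, time in s.
With the tool pointing down it reaches from about 250 to 775 mm from the base axis. Payload 4 kg.
Tool frame: the origin (TCP) lies on the centre line of the jaws, within the pads' length; the fingertips stand bot.tcp_to_tips ahead of it and the grasp point (between the pads) lies 8 mm behind it (bot.tcp_to_tips is the distance from the TCP to the fingertips, in mm); z points along the fingers, x is the direction in which the jaws open and shut, and the axes are right-handed (so a half turn about z gives the same grasp; the last joint's range is limited). The gripper opens to 85 mm and grips with 20 to 120 N. Pads are 22 mm wide; open, the fingers measure 114 mm over their backs; the gripper's body (76 mm by 85 mm) begins 54 mm behind the grasp point. The pads swing forward as they close: fully open they stand 13 mm farther back than shut.
Start: joints at [-0.103, 0.087, 1.371, -0, 1.684, -0.103], TCP at [550.015, -0.006, 242.341] pointing down, gripper open.
Joint ranges: [-3.1, 3.1], [-0.76, 2.03], [0.27, 2.55], [-1.08, 4.22], [0.17, 2.65], [-2.57, 2.57]. Speed limits (rad/s): [2.79, 2.79, 3.14, 3.14, 3.14, 3.14].

## Interface

Orientations are given as a unit quaternion [w, x, y, z].
In Python, from plant import bot, vision gives the robot as it stands.
- The arm moves only by the tool apply_moves, never from a script. Its argument "steps" is a list of rows, each a list of 7 numbers: the closure, from 0 (fully open) to 1 (shut), then the shift along the world's x, y, z in units of 25 mm (1.0 is 25 mm), then the turn, a rotation vector about the world's x, y, z in units of 6 degrees (1.0 is 6 degrees). In form: [[claw, x, y, z, ax, ay, az], ...]. A call has exactly 8 rows; each row shifts and turns the pose as measured when the row begins; what a row does not reach is not made up. A row lasts 1/12 s, in which the tool goes at most 41.7 mm and 7.16 degrees, less where a joint would pass 70% of its speed; a pose out of reach is approached as far as the arm can. A call is refused whole if a number of a shift passes 1 or a number of a turn 1, either way. A call with a gripper value outside its range is refused whole. The fingers move at their own pace and stop on an object; "newtons" is the grip in N (left out, the last holds). Time passes only in rows, so rows that do not move let the fingers close, or fill a call up. It gives the time, the measured TCP pose, the force and the opening at its end, in the units of the state.
- bot.sense(): the state, without advancing time (a new reading comes with each control period).
- vision.read_camera(name): name is "scene" or "side" or "wrist"; returns a dict with "frame" (384x512x3 uint8, blue, green, red), "mtx" (3x3 intrinsics, pixels), "R" (3x3) and "t" (3): a world point X has camera coordinates R X + t; the wrist camera has in their place "mount" (4x4, takes a point from camera to tool coordinates, whose origin is the TCP and whose axes are the tool frame's). Camera axes: x right, y down, z forward; pixel columns grow to the right and rows downward; lengths in mm; the calibration is good to about 2 mm. A picture is of the moment at which its call begins: read the wrist's pose just before it. There is no depth.
- bot.job_done(): hands the job in, once; it reports no verdict.
Trained networks look in the newest picture that a camera, given by its name, has taken for a name from the list of things; names that differ only in an ending like _2 or _b are one class to them, and where a whole thing is asked for, a point or a joint stands for the part that bears it (a point fixed in the world has none). Each returns a list of dicts, best first, with "conf" (0 to 1); they miss things now and then, are a little off and sometimes report something else, mostly with a low value. They report only what shows in the picture. A call takes as long as a camera call.
- vision.cut_out(camera, name): "pixels" (384x512 bool, what is visible of it) and "position" ([column, row] in pixels, amid what is visible of it).
- vision.place_of(camera, name): "position" ([column, row] in pixels: a listed point, or the origin of a listed thing).
The state is a dict: "time_s": time; "q": joint angles; "qvel": joint speeds; "effort": joint torques, N m; "tool_pos": TCP position; "eef_rot": TCP orientation; "wrist_force": force on the tool from outside, world axes, zero at the start; "torque": the same for the moment, N m; "opening": finger opening in mm.
Only numpy, scipy, OpenCV 4.12 (cv2) and the standard library are available. Lean on these libraries where they do the work, as an engineer would, in place of code of your own. Each camera call takes 0.05 s, during which the arm holds its last target. There are 200 camera calls.

## Working session

There is one attempt and no reset: what is moved stays moved. The work goes in short steps, Python scripts to look and compute and a tool call to move; the robot and the scene stay as the last step left them, time stands still between calls to the robot, and variables do not carry over. Pictures are saved under pics/ and viewed, about 8 in all and at most 12, crops included, and the job is handed in when it is done.

Besides the shell and the picture viewer there is one more tool, called after "Call:" as name([rows], argument=value, ...), one row to a line, values as JSON. apply_moves: Moves the arm, as the interface text tells. Its arguments: {"type":"object","properties":{"steps":{"type":"array","items":{"type":"array","items":{"type":"number"}}},"newtons":{"type":"number"}},"required":["steps"]}

```bash
ls; mkdir -p pics
cat > h.py <<'E'
import numpy as np, cv2
from scipy.spatial.transform import Rotation as Ro
from plant import bot, vision
def pose():
    s=bot.sense(); q=np.array(s['eef_rot']); return np.array(s['tool_pos']),Ro.from_quat(q[[1,2,3,0]]).as_matrix(),s
def cam(name):
    p,R,s=pose(); c=vision.read_camera(name); K=np.array(c['mtx'])
    if 'mount' in c:
        M=np.array(c['mount']); Rc=R@M[:3,:3]; o=R@M[:3,3]+p
        return c['frame'],K,Rc.T,-Rc.T@o
    return c['frame'],K,np.array(c['R']),np.array(c['t'])
def ray(C,px):
    _,K,R,t=C; d=R.T@np.linalg.solve(K,[px[0],px[1],1.]); return -R.T@t,d/np.linalg.norm(d)
def onz(C,px,z):
    o,d=ray(C,px); return o+d*(z-o[2])/d[2]
def tri(rs):
    A=sum(np.eye(3)-np.outer(d,d) for o,d in rs); b=sum((np.eye(3)-np.outer(d,d))@o for o,d in rs)
    x=np.linalg.solve(A,b); return x,[np.linalg.norm((np.eye(3)-np.outer(d,d))@(x-o)) for o,d in rs]
def proj(C,X):
    _,K,R,t=C; u=K@(R@np.array(X,float)+t); return u[:2]/u[2]
E
python3 - <<'E'
from h import *
np.set_printoptions(precision=1,suppress=True)
print(bot.tcp_to_tips, {k:np.round(v,2) for k,v in bot.sense().items()})
Cs={n:cam(n) for n in('scene','side','wrist')}
for n in Cs: print(n,Cs[n][2].T@-Cs[n][3], Cs[n][1][0,0])
for name in ['warmer','mat_cork','kettle','bail_grip','inner_lid','stud','outer_lid','lid_grip','screw_jar','brush','tape_rule']:
    rs=[]
    for n in Cs:
        L=vision.place_of(n,name)
        print(name,n,[(np.round(l['position'],1).tolist(),round(l['conf'],2)) for l in L[:2]],end=' ')
        if L and L[0]['conf']>.5: rs.append(ray(Cs[n],L[0]['position']))
    if len(rs)>1: x,e=tri(rs); print('\n  ->',x,np.round(e,1),end='')
    print()
im=np.hstack([Cs['scene'][0],Cs['side'][0]]); cv2.imwrite('pics/a.png',cv2.resize(np.vstack([im,np.hstack([Cs['wrist'][0],0*Cs['wrist'][0]])]),(800,600)))
cv2.imwrite('pics/sc.png',Cs['scene'][0])
E
```

```text
pics
11.0 {'time_s': np.float64(0.0), 'q': array([-0.1,  0.1,  1.4,  0. ,  1.7, -0.1]), 'qvel': array([ 0.,  0., -0.,  0.,  0.,  0.]), 'effort': array([  0. , -35.2, -31.3,   0. ,   0. ,   0. ]), 'tool_pos': array([549.5,   0.1, 241.1]), 'eef_rot': array([-0.,  1.,  0., -0.]), 'wrist_force': array([-0. , -0.1, -0.8]), 'torque': array([ 0. ,  0.1, -0. ]), 'opening': np.float64(85.62)}
scene [ -10.2 -756.   621.6] 367.34205528677785
side [275.5 463.9 694.3] 425.21183705268766
wrist [550.3  73.6 374.1] 307.9210960483714
warmer scene [([236.0, 192.0], 0.55)] warmer side [([188.8, 287.5], 0.77)] warmer wrist [([305.0, 253.2], 0.2)] 
  -> [609.3 -93.   -0.7] [0.3 0.3]
mat_cork scene [([301.8, 249.9], 0.77)] mat_cork side [([257.8, 217.2], 0.97)] mat_cork wrist [] 
  -> [ 547.2 -383.9   -9.4] [1.1 1.1]
kettle scene [([236.0, 181.5], 0.73)] kettle side [([189.2, 272.9], 0.66)] kettle wrist [([305.8, 255.5], 0.6)] 
  -> [ 608.6 -101.1   41.2] [2.9 3.8 6.2]
bail_grip scene [([232.3, 129.8], 0.79)] bail_grip side [([184.1, 209.9], 0.76)] bail_grip wrist [] 
  -> [ 603.5 -100.5  206. ] [0. 0.]
i
[... 439 characters left out ...]
ide [([288.5, 256.1], 0.76)] outer_lid wrist [([167.6, 335.6], 0.86)] 
  -> [ 424.4 -238.    19.7] [8.  1.6 7.4]
lid_grip scene [([221.7, 224.4], 0.56)] lid_grip side [([288.5, 242.1], 0.58)] lid_grip wrist [([149.8, 360.8], 0.63)] 
  -> [ 424.2 -234.4   68.1] [1.1 4.3 4.3]
screw_jar scene [([316.6, 198.5], 0.91), ([234.1, 131.7], 0.3)] screw_jar side [([181.3, 222.3], 0.84)] screw_jar wrist [] 
  -> [ 731.8 -295.    -1.6] [5. 5.]
brush scene [([293.8, 324.7], 0.85)] brush side [([332.0, 203.2], 0.88)] brush wrist [] 
  -> [ 366.7 -501.3   -4.3] [5.3 5.3]
tape_rule scene [([181.9, 287.9], 0.84)] tape_rule side [([359.0, 270.2], 0.62)] tape_rule wrist [] 
  -> [ 268.9 -264.8    1.2] [1.9 1.9]
```

View pics/a.png

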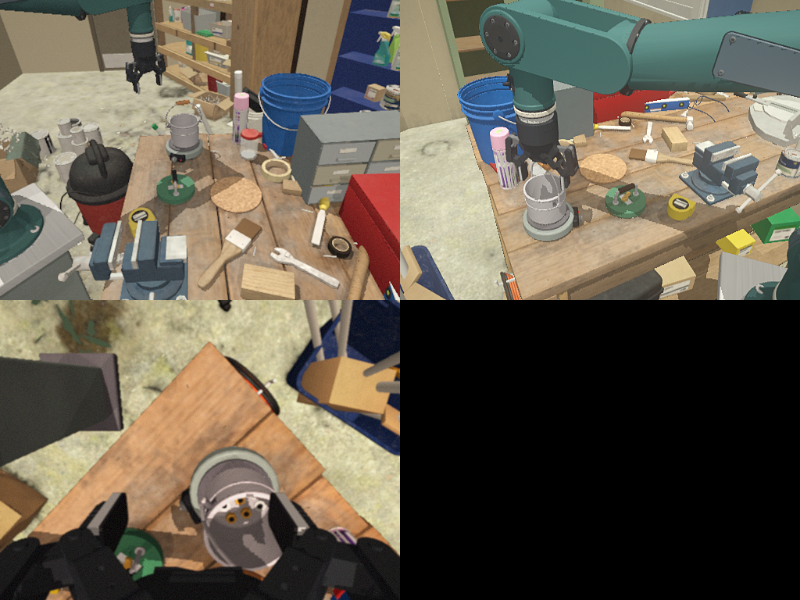

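Run:
```python
from h import *
Cs={n:cam(n) for n in('scene','side')}
def crop(n,x,y,w=100,h=75): return cv2.resize(Cs[n][0][y:y+h,x:x+w],(400,300),interpolation=cv2.INTER_CUBIC)
cv2.imwrite('pics/b.png',np.vstack([np.hstack([crop('scene',185,120),crop('side',140,195)]),np.hstack([crop('scene',180,205),crop('side',245,210)])]))
```

```text
(no output)
```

View pics/b.png

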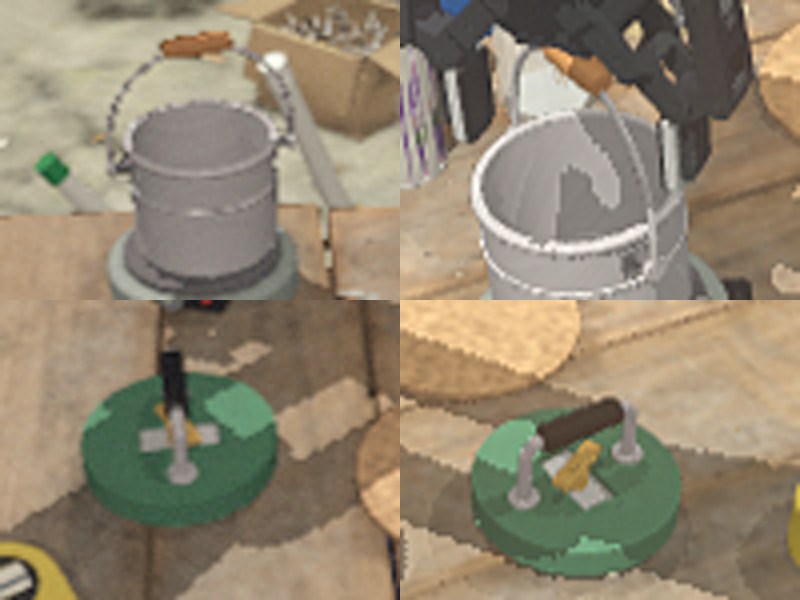

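Run:
```python
from h import *
np.set_printoptions(precision=1,suppress=True)
S=cam('scene');D=cam('side')
ang=lambda a,b:np.round(np.arctan2((b-a)[1],(b-a)[0]),3)
a=onz(S,(215.5,161.3),119);b=onz(S,(255.8,155.5),119);print('boss',a,b,(a+b)/2,ang(a,b),np.linalg.norm(a-b), onz(D,(198.8,260.5),119))
a=onz(S,(225.8,132),206);b=onz(S,(243,129.8),206);print('grip scene',a,b,(a+b)/2,ang(a,b))
a=onz(D,(176.5,208),204);b=onz(D,(191.5,216.5),204);print('grip side',a,b,(a+b)/2,ang(a,b))
a=onz(D,(276,259.25),27);b=onz(D,(302,248),27);print('feet',a,b,(a+b)/2,ang(a,b),onz(S,(225.5,248.75),27))
a=onz(D,(280,246),66);b=onz(D,(299,238),66);print('bar',a,b,(a+b)/2,ang(a,b))
a=onz(S,(223.3,233),60);b=onz(S,(223.3,218),66);print('bar scene',a,b,ang(a,b))
a=onz(D,(285.5,257),38);b=onz(D,(292.5,248),38);print('T',a,b,(a+b)/2,ang(a,b))
for n,C in(('scene',S),('side',D)):
  for nm,z in(('kettle',0),('outer_lid',0),('mat_cork',0)):
    for l in vision.cut_out(n,nm)[:1]:
      ys,xs=np.nonzero(l['pixels']); print(n,nm,l['conf'],xs.min(),xs.max(),ys.min(),ys.max())
      if nm=='mat_cork':
        e=cv2.fitEllipse(max(cv2.findContours(l['pixels'].astype(np.uint8),0,2)[0],key=len)); print(e,onz(C,e[0],6))
```

```text
boss [559.5 -72.1 119. ] [ 655.4 -134.9  119. ] [ 607.5 -103.5  119. ] -0.579 114.65210006797786 [563.5 -65.5 119. ]
grip scene [583.1 -96.9 206. ] [ 621.8 -122.3  206. ] [ 602.4 -109.6  206. ] -0.58
grip side [ 621.2 -103.5  204. ] [582.8 -89.1 204. ] [602.  -96.3 204. ] 2.782
feet [ 448.  -210.3   27. ] [ 401.6 -265.6   27. ] [ 424.8 -237.9   27. ] -2.269 [ 400.2 -269.    27. ]
bar [ 441.2 -213.5   66. ] [ 408.3 -253.    66. ] [ 424.8 -233.2   66. ] -2.266
bar scene [ 410.7 -253.9   60. ] [ 444.3 -219.1   66. ] 0.803
T [ 427.2 -212.9   38. ] [ 419.9 -246.5   38. ] [ 423.6 -229.7   38. ] -1.784
scene kettle 0.6 212 257 128 189
scene outer_lid 0.65 211 258 128 189
scene mat_cork 0.92 270 334 226 272
((301.73956298828125, 249.06451416015625), (45.41525650024414, 65.24779510498047), 97.50333404541016) [ 534.4 -391.3    6. ]
side kettle 0.79 158 211 208 286
side outer_lid 0.79 262 315 233 278
side mat_cork 0.7 231 289 196 234
((259.6849670410156, 215.2651824951172), (37.54400634765625, 59.1236572265625), 90.24736022949219) [ 540.2 -375.8    6. ]
```

Call:
apply_moves([
  [0, 0.2, -0.4, 0.5, 0, 0, 1],
  [0, 0.2, -0.4, 0.5, 0, 0, 1],
  [0, 0.2, -0.5, 0.4, 0, 0, 1],
  [0, 0.2, -0.5, 0, 0, 0, 1],
  [0, 0.2, -0.5, 0, 0, 0, 1],
  [0, 0.2, -0.5, 0, 0, 0, 1],
  [0, 0.2, -0.5, 0, 0, 0, 1],
  [0, 0.2, -0.5, 0, 0, 0, 1],
], newtons=60)

```text
time_s: 2.97
tool_pos: [590.5, -95.9, 279.6]
eef_rot: [0.001, 0.904, 0.427, -0.0]
wrist_force: [0.6, 0.4, -0.2]
opening: 85.1
```

Run:
```python
from h import *
np.set_printoptions(precision=2,suppress=True)
Cs={n:cam(n) for n in('scene','side','wrist')}
p,R,s=pose(); print(p,R,s['wrist_force'],s['time_s'])
for name in ['kettle','bail_grip','mat_cork']:
    rs=[]
    for n in Cs:
        L=vision.place_of(n,name)
        print(name,n,[(np.round(l['position'],1).tolist(),round(l['conf'],2)) for l in L[:2]],end=' ')
        if L and L[0]['conf']>.5: rs.append(ray(Cs[n],L[0]['position']))
    if len(rs)>1: x,e=tri(rs); print('\n  ->',x,np.round(e,1),end='')
    print()
cv2.imwrite('pics/c.png',Cs['wrist'][0])
```

```text
[590.23 -95.8  278.98] [[ 0.64  0.77 -0.  ]
 [ 0.77 -0.64 -0.  ]
 [-0.    0.   -1.  ]] [0.23 0.67 0.62] 3.1167
kettle scene [([236.6, 177.9], 0.97)] kettle side [([188.5, 272.1], 0.6)] kettle wrist [([261.5, 181.7], 0.68)] 
  -> [611.04 -99.66  47.33] [3.7 6.4 6.3]
bail_grip scene [([231.4, 129.2], 0.62)] bail_grip side [([181.9, 210.1], 0.88)] bail_grip wrist [([260.3, 228.3], 0.57)] 
  -> [604.85 -99.67 207.42] [2.7 2.7 3.7]
mat_cork scene [([302.5, 247.9], 0.74)] mat_cork side [([257.0, 216.2], 0.83)] mat_cork wrist [([88.3, 255.7], 0.69)] 
  -> [ 548.63 -384.37   -4.18] [0.6 2.1 2.1]
```

View pics/c.png

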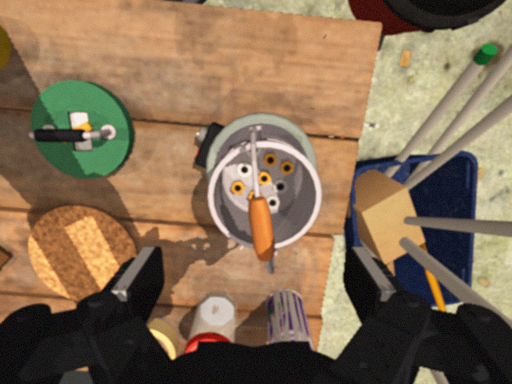

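Run:
```python
from h import *
np.set_printoptions(precision=1,suppress=True)
C=cam('wrist')
ang=lambda a,b:np.round(np.arctan2((b-a)[1],(b-a)[0]),3)
for nm,p,q,z in(('boss',(254,127),(272,271),119),('grip',(254.5,198),(266,258),204),('bar',(35,134.5),(84,136),66),('rim',(208,195),(322,195),135)):
    a=onz(C,p,z);b=onz(C,q,z);print(nm,a,b,(a+b)/2,ang(a,b),np.linalg.norm(a-b))
for nm,z in(('mat_cork',6),('outer_lid',22),('kettle',135)):
  for l in vision.cut_out('wrist',nm)[:1]:
    e=cv2.fitEllipse(max(cv2.findContours(l['pixels'].astype(np.uint8),0,1)[0],key=len)); print(nm,l['conf'],np.round(e[0]),np.round(e[1]),onz(C,e[0],z))
g=C[0]
hsv=cv2.cvtColor(g,cv2.COLOR_BGR2HSV); m=cv2.inRange(hsv,(5,150,120),(18,255,255)); m[:,:245]=0;m[:,280:]=0;m[:193]=0;m[270:]=0
pts=np.argwhere(m>0)[:,::-1].astype(np.float32); print(len(pts),pts.mean(0),cv2.fitLine(pts,2,0,.01,.01).ravel())
for X in((604,-100,204),): print(proj(C,X))
```

```text
boss [553.1 -64.  119. ] [ 683.  -146.5  119. ] [ 618.  -105.2  119. ] -0.566 153.93052181952157
grip [585.7 -90.7 204. ] [ 628.  -114.4  204. ] [ 606.9 -102.5  204. ] -0.512 48.51145073847236
bar [ 407.2 -259.7   66. ] [ 443.2 -218.9   66. ] [ 425.2 -239.3   66. ] 0.847 54.3488649604962
rim [ 572.8 -136.7  135. ] [641.5 -53.9 135. ] [607.1 -95.3 135. ] 0.878 107.59824434953246
mat_cork 0.78 [ 78. 250.] [ 92. 105.] [ 532.9 -381.4    6. ]
outer_lid 0.84 [ 81. 129.] [ 92. 107.] [ 424.  -237.4   22. ]
kettle 0.68 [ 4. 49.] [10. 44.] [ 371.8 -181.8  135. ]
1190 [258.6 229.1] [  0.1   1.  258.6 229.1]
[260.6 224.1]
```

Call:
apply_moves([
  [0, 0.3, -0.1, 0, 0, 0, 0.8],
  [0, 0.3, -0.1, -0.2, 0, 0, 0.8],
  [0, 0, 0, -0.6, 0, 0, 0],
  [0, 0, 0, -0.7, 0, 0, 0],
  [0, 0, 0, -0.7, 0, 0, 0],
  [0, 0, 0, -0.6, 0, 0, 0],
  [0, 0, 0, -0.3, 0, 0, 0],
  [0, 0, 0, 0, 0, 0, 0],
])

```text
time_s: 4.43
tool_pos: [606.5, -100.6, 201.3]
eef_rot: [0.003, 0.865, 0.502, 0.002]
wrist_force: [-0.4, -0.1, -0.5]
opening: 85.6
```

Run:
```python
from h import *
p,R,s=pose(); print(p,np.arctan2(R[1,0],R[0,0]),s['time_s'],s['wrist_force'])
C=cam('wrist');S=cam('scene');D=cam('side')
for n,c in(('wrist',C),('scene',S),('side',D)):
  L=vision.place_of(n,'bail_grip'); print(n,[(l['position'],l['conf'],onz(c,l['position'],204).round(1)) for l in L[:1]])
```

```text
[ 606.45632286 -100.61259371  201.29494865] 1.052206881557636 4.4333 [-0.39083275 -0.13173996 -0.46942865]
wrist [([251.8, 266.4], 0.59, array([ 608.2, -103. ,  204. ]))]
scene [([234.4, 128.9], 0.69, array([614.1, -97.6, 204. ]))]
side [([184.6, 210.5], 0.64, array([ 603.1, -101.5,  204. ]))]
```

Good alignment. Lower 6 mm and close.

Call:
apply_moves([
  [0, 0, 0, -0.3, 0, 0, 0],
  [0.3, 0, 0, 0, 0, 0, 0],
  [0.6, 0, 0, 0, 0, 0, 0],
  [1, 0, 0, 0, 0, 0, 0],
  [1, 0, 0, 0, 0, 0, 0],
  [1, 0, 0, 0, 0, 0, 0],
  [1, 0, 0, 0, 0, 0, 0],
  [1, 0, 0, 0, 0, 0, 0],
], newtons=70)

```text
time_s: 5.4
tool_pos: [609.2, -101.4, 200.2]
eef_rot: [0.007, 0.865, 0.502, 0.006]
wrist_force: [0.7, -0.2, -0.7]
opening: 13.7
```

Call:
apply_moves([
  [1, 0, 0, 0, 0, 0, 0],
  [1, 0, 0, 0.1, 0, 0, 0],
  [1, 0, 0, 0.2, 0, 0, 0],
  [1, 0, 0, 0.3, 0, 0, 0],
  [1, 0, 0, 0.3, 0, 0, 0],
  [1, 0, 0, 0.3, 0, 0, 0],
  [1, 0, 0, 0.2, 0, 0, 0],
  [1, 0, 0, 0.1, 0, 0, 0],
])

```text
time_s: 6.07
tool_pos: [606.6, -100.6, 234.8]
eef_rot: [0.003, 0.865, 0.502, 0.002]
wrist_force: [-0.7, -0.4, -4.3]
opening: 13.7
```

Run:
```python
from h import *
S=cam('scene');D=cam('side')
print([tri([ray(c,vision.place_of(n,k)[0]['position']) for n,c in(('scene',S),('side',D))]) for k in('kettle','bail_grip')], pose()[2]['wrist_force'])
cv2.imwrite('pics/d.png',np.hstack([cv2.resize(S[0][100:240,170:320],(400,373)),cv2.resize(D[0][150:300,120:280],(400,373))]))
```

```text
[(array([ 602.50644651, -101.55447588,   76.39554605]), [np.float64(1.4872504433665428), np.float64(1.4872504433666152)]), (array([601.91609214, -99.53716625, 241.78391832]), [np.float64(0.9037297432516348), np.float64(0.9037297432518637)])] [ 0.13838965 -0.39581543 -4.53439029]
```

View pics/d.png

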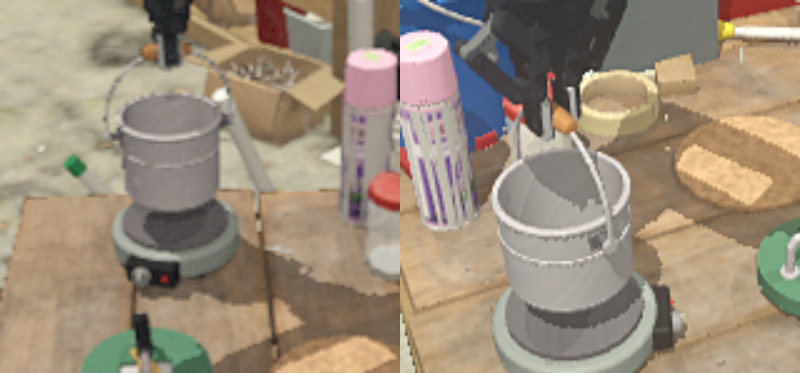

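Call:
apply_moves([
  [1, 0, -0.1, 0.1, 0, 0, 0],
  [1, -0.1, -0.2, 0.1, 0, 0, 0],
  [1, -0.1, -0.3, 0.1, 0, 0, 0],
  [1, -0.1, -0.4, 0, 0, 0, 0],
  [1, -0.1, -0.5, 0, 0, 0, 0],
  [1, -0.1, -0.5, 0, 0, 0, 0],
  [1, -0.1, -0.5, 0, 0, 0, 0],
  [1, -0.1, -0.5, 0, 0, 0, 0],
])

```text
time_s: 7.03
tool_pos: [586.0, -181.2, 239.9]
eef_rot: [0.001, 0.864, 0.503, -0.0]
wrist_force: [0.0, -0.7, -4.6]
opening: 14.2
```

Call:
apply_moves([
  [1, -0.1, -0.5, 0, 0, 0, 0],
  [1, -0.1, -0.5, 0, 0, 0, 0],
  [1, -0.1, -0.5, 0, 0, 0, 0],
  [1, -0.1, -0.5, 0, 0, 0, 0],
  [1, -0.1, -0.5, 0, 0, 0, 0],
  [1, -0.1, -0.5, 0, 0, 0, 0],
  [1, -0.1, -0.5, 0, 0, 0, 0],
  [1, -0.1, -0.5, 0, 0, 0, 0],
])

```text
time_s: 7.7
tool_pos: [562.7, -294.4, 239.3]
eef_rot: [0.001, 0.865, 0.502, -0.001]
wrist_force: [-0.1, -0.2, -4.3]
opening: 13.8
```

Call:
apply_moves([
  [1, -0.1, -0.5, 0, 0, 0, 0],
  [1, -0.1, -0.5, 0, 0, 0, 0],
  [1, -0.1, -0.5, 0, 0, 0, 0],
  [1, -0.1, -0.5, 0, 0, 0, 0],
  [1, -0.1, -0.5, 0, 0, 0, 0],
  [1, -0.1, -0.4, 0, 0, 0, 0],
  [1, -0.1, -0.3, 0, 0, 0, 0],
  [1, -0.1, -0.2, 0, 0, 0, 0],
])

```text
time_s: 8.37
tool_pos: [540.1, -391.0, 238.5]
eef_rot: [0.001, 0.865, 0.501, -0.001]
wrist_force: [0.2, 0.9, -4.4]
opening: 14.0
```

Run:
```python
from h import *
p,R,s=pose(); print(p,s['wrist_force'])
Cs={'scene':cam('scene'),'side':cam('side')}; S,D=Cs.values()
for k in('kettle','bail_grip','mat_cork'):
  x,e=tri([ray(c,vision.place_of(n,k)[0]['position']) for n,c in Cs.items()]); print(k,x.round(1),np.round(e,1))
cv2.imwrite('pics/e.png',np.hstack([cv2.resize(S[0][140:290,230:390],(400,375)),cv2.resize(D[0][120:270,160:320],(400,375))]))
```

```text
[ 540.1017168  -390.969301    238.47606504] [ 0.15234391  0.93169447 -4.36131407]
kettle [ 536.  -393.8   82.1] [0.3 0.3]
bail_grip [ 541.2 -390.6  240.4] [0.1 0.1]
mat_cork [ 474.1 -237.8   77.5] [45.8 45.8]
```

View pics/e.png

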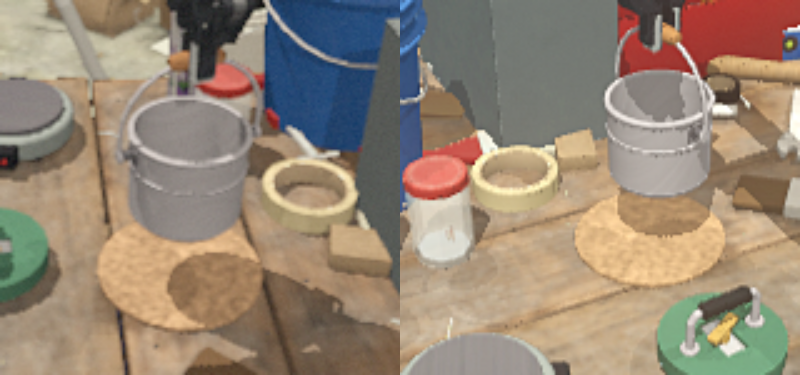

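Call:
apply_moves([
  [1, 0.1, 0.1, -0.2, 0, 0, 0],
  [1, 0, 0.1, -0.4, 0, 0, 0],
  [1, 0, 0.1, -0.5, 0, 0, 0],
  [1, 0, 0, -0.5, 0, 0, 0],
  [1, 0, 0, -0.4, 0, 0, 0],
  [1, 0, 0, -0.3, 0, 0, 0],
  [1, 0, 0, -0.2, 0, 0, 0],
  [1, 0, 0, -0.1, 0, 0, 0],
])

```text
time_s: 9.43
tool_pos: [544.7, -376.4, 168.2]
eef_rot: [0.001, 0.864, 0.504, -0.0]
wrist_force: [0.4, -0.1, -4.9]
opening: 13.9
```

Call:
apply_moves([
  [1, 0, 0, 0, 0, 0, 0],
  [1, 0, 0, -0.1, 0, 0, 0],
  [1, 0, 0, -0.1, 0, 0, 0],
  [1, 0, 0, -0.1, 0, 0, 0],
  [1, 0, 0, -0.1, 0, 0, 0],
  [1, 0, 0, -0.1, 0, 0, 0],
  [1, 0, 0, 0, 0, 0, 0],
  [1, 0, 0, 0, 0, 0, 0],
])

```text
time_s: 10.1
tool_pos: [546.3, -378.1, 162.5]
eef_rot: [0.006, 0.864, 0.504, 0.002]
wrist_force: [0.3, -0.2, -4.1]
opening: 13.5
```

Call:
apply_moves([
  [1, 0, 0, -0.2, 0, 0, 0],
  [1, 0, 0, -0.2, 0, 0, 0],
  [1, 0, 0, 0, 0, 0, 0],
  [1, 0, 0, 0, 0, 0, 0],
  [1, 0, 0, 0, 0, 0, 0],
  [1, 0, 0, 0, 0, 0, 0],
  [1, 0, 0, 0, 0, 0, 0],
  [1, 0, 0, 0, 0, 0, 0],
])

```text
time_s: 10.77
tool_pos: [548.8, -380.0, 161.2]
eef_rot: [0.012, 0.864, 0.504, 0.004]
wrist_force: [0.4, 0.4, -0.5]
opening: 13.6
```

Call:
apply_moves([
  [0.5, 0, 0, 0, 0, 0, 0],
  [0, 0, 0, 0, 0, 0, 0],
  [0, 0, 0, 0, 0, 0, 0],
  [0, 0, 0, 0, 0, 0, 0],
  [0, 0, 0, 0, 0, 0, 0],
  [0, 0, 0, 0, 0, 0, 0],
  [0, 0, 0, 0, 0, 0, 0],
  [0, 0, 0, 0, 0, 0, 0],
])

```text
time_s: 11.43
tool_pos: [549.0, -380.6, 162.3]
eef_rot: [0.013, 0.864, 0.504, 0.004]
wrist_force: [0.3, -0.5, 0.5]
opening: 85.5
```

Run:
```python
from h import *
p,R,s=pose(); print(p,s['wrist_force'])
Cs={'scene':cam('scene'),'side':cam('side')}; S,D=Cs.values()
for k in('kettle','bail_grip'):
  x,e=tri([ray(c,vision.place_of(n,k)[0]['position']) for n,c in Cs.items()]); print(k,x.round(1),np.round(e,1))
cv2.imwrite('pics/f.png',np.hstack([cv2.resize(S[0][140:290,230:390],(400,375)),cv2.resize(D[0][120:270,160:320],(400,375))]))
```

```text
[ 548.99284426 -380.64561392  162.29729568] [ 0.32385906 -0.49586488  0.48829044]
kettle [ 548.  -374.3    5.3] [6.3 6.3]
bail_grip [ 545.9 -382.7  163.7] [1.8 1.8]
```

View pics/f.png

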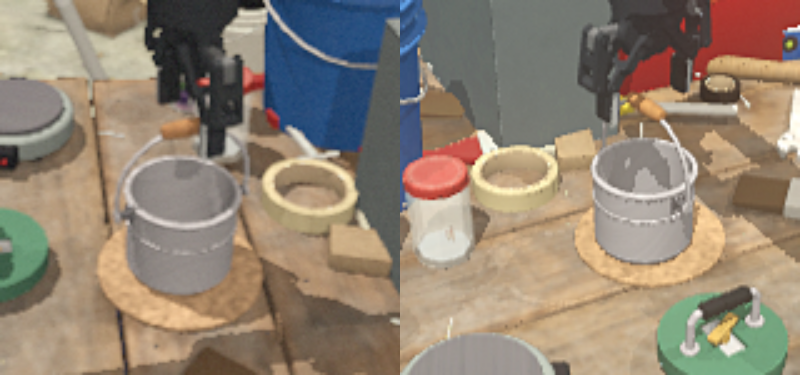

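Call:
apply_moves([
  [0, 0, 0, -0.4, 0, 0, 0],
  [0, 0, 0, -0.4, 0, 0, 0],
  [0, 0.1, 0.2, -0.1, 0, 0, 0],
  [0, 0.2, 0.3, 0, 0, 0, 0],
  [0, 0.2, 0.3, 0, 0, 0, 0],
  [0, 0.2, 0.3, 0, 0, 0, 0],
  [0, 0.2, 0.3, 0, 0, 0, 0],
  [0, 0.1, 0.3, 0, 0, 0, 0],
])

```text
time_s: 12.4
tool_pos: [575.3, -334.4, 135.4]
eef_rot: [0.012, 0.864, 0.503, 0.004]
wrist_force: [0.8, 0.2, 0.4]
opening: 85.4
```

Call:
apply_moves([
  [0, 0.2, 0.3, 0, 0, 0, 0],
  [0, 0.2, 0.3, 0, 0, 0, 0],
  [0, 0.2, 0.3, 0, 0, 0, 0],
  [0, 0.2, 0.3, 0, 0, 0, 0],
  [0, 0.2, 0.3, 0, 0, 0, 0],
  [0, 0.2, 0.3, 0, 0, 0, 0],
  [0, 0, 0, 0, 0, 0, 0],
  [0, 0, 0, 0, 0, 0, 0],
])

```text
time_s: 13.07
tool_pos: [611.0, -280.7, 137.2]
eef_rot: [0.013, 0.863, 0.505, 0.005]
wrist_force: [-0.3, 0.4, 0.9]
opening: 85.2
```

Run:
```python
from h import *
p,R,s=pose(); print(p,s['wrist_force'])
Cs={'scene':cam('scene'),'side':cam('side')}; S,D=Cs.values()
for k in('kettle','bail_grip'):
  x,e=tri([ray(c,vision.place_of(n,k)[0]['position']) for n,c in Cs.items()]); print(k,x.round(1),np.round(e,1))
cv2.imwrite('pics/g.png',np.hstack([cv2.resize(S[0][140:290,230:390],(400,375)),cv2.resize(D[0][120:270,160:320],(400,375))]))
```

```text
[ 611.03968994 -280.67653611  137.23743792] [-0.31741509  0.35173342  0.91723188]
kettle [ 549.3 -371.4    5.8] [0.8 0.8]
bail_grip [ 589.4 -302.4   78.6] [2.7 2.7]
```

View pics/g.png

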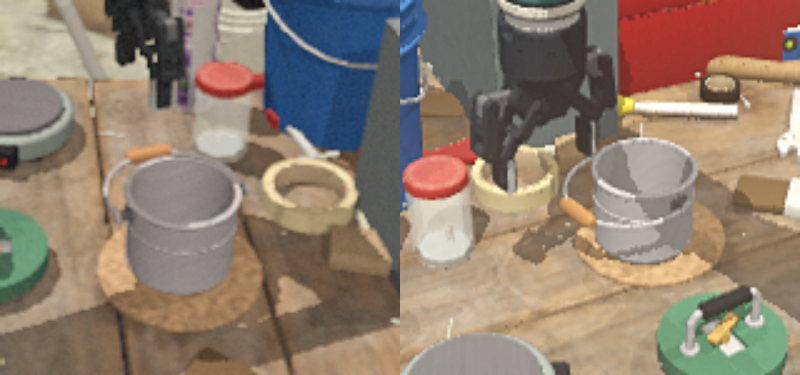

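Call:
apply_moves([
  [0, 0, 0, 0.9, 0, 0, -1],
  [0, 0, 0, 0.9, 0, 0, -1],
  [0, -0.4, 0.1, 0.4, 0, 0, -1],
  [0, -0.5, 0.1, 0, 0, 0, -1],
  [0, -0.5, 0.1, 0, 0, 0, -1],
  [0, -0.5, 0.1, 0, 0, 0, -1],
  [0, -0.5, 0.1, 0, 0, 0, -1],
  [0, -0.5, 0.1, 0, 0, 0, -1],
])

```text
time_s: 14.03
tool_pos: [534.3, -269.9, 193.2]
eef_rot: [0.012, 0.996, 0.087, 0.001]
wrist_force: [-0.6, -1.2, -0.3]
opening: 85.5
```

Call:
apply_moves([
  [0, -0.5, 0.1, 0, 0, 0, -1],
  [0, -0.5, 0.1, 0, 0, 0, -1],
  [0, -0.5, 0.1, 0, 0, 0, -1],
  [0, -0.5, 0.1, 0, 0, 0, -1],
  [0, -0.5, 0.1, 0, 0, 0, -1],
  [0, -0.5, 0.1, 0, 0, 0, -1],
  [0, -0.5, 0.1, 0, 0, 0, -1],
  [0, -0.5, 0.1, 0, 0, 0, -1],
])

```text
time_s: 14.7
tool_pos: [427.0, -251.7, 194.4]
eef_rot: [0.013, 0.937, -0.349, -0.004]
wrist_force: [-0.1, 0.0, 0.0]
opening: 85.4
```

```bash
cat > lid.py <<'E'
from h import *
np.set_printoptions(precision=3,suppress=True)
p,R,s=pose(); print(p,'yaw',np.arctan2(R[1,0],R[0,0]),'tilt rotvec',np.cross(R[:,2],[0,0,-1]),s['wrist_force'],s['q'])
Cs={n:cam(n) for n in('wrist','scene','side')}
for k in('outer_lid','lid_grip','stud','inner_lid'):
  rs=[]
  for n,c in Cs.items():
    L=vision.place_of(n,k)
    if L and L[0]['conf']>.4: rs.append(ray(c,L[0]['position'])); print(k,n,np.round(L[0]['position'],1),round(L[0]['conf'],2),onz(c,L[0]['position'],{'outer_lid':22,'lid_grip':66,'stud':38,'inner_lid':0}[k]).round(1))
  if len(rs)>1: x,e=tri(rs); print(k,x.round(1),np.round(e,1))
E
cat >> lid.py <<'E'
import sys
cv2.imwrite(sys.argv[1],Cs['wrist'][0])
E
python3 lid.py pics/h.png
```

```text
[ 426.967 -251.746  194.393] yaw -0.712722571057664 tilt rotvec [ 0.021 -0.016  0.   ] [-0.137  0.018  0.005] [-0.63  -0.017  1.574 -0.026  1.586  0.082]
outer_lid wrist [248.6 161.1] 0.78 [ 430.3 -242.2   22. ]
outer_lid scene [223.7 239.8] 0.57 [ 422.5 -238.9   22. ]
outer_lid side [290.2 255.2] 0.65 [ 422.3 -238.6   22. ]
outer_lid [ 425.3 -240.4   20.2] [5.1 3.3 2.6]
lid_grip wrist [239.2 174.5] 0.76 [ 423.3 -238.8   66. ]
lid_grip scene [223.6 224.1] 0.69 [ 428.8 -236.5   66. ]
lid_grip [ 425.  -239.    69.7] [1.3 1.3]
stud wrist [242.8 162.2] 0.66 [ 428.  -236.9   38. ]
stud scene [288.5 199.4] 0.68 [ 638.9 -267.7   38. ]
stud side [293.5 250.2] 0.66 [ 415.9 -240.1   38. ]
stud [ 467.6 -268.6   76.4] [ 49.9 113.3  70.4]
inner_lid wrist [242.4 154.6] 0.91 [ 426.5 -236.1    0. ]
inner_lid scene [225.4 245.4] 0.41 [ 426.9 -238.1    0. ]
inner_lid side [287.9 262.5] 0.59 [ 425.9 -236.2    0. ]
inner_lid [ 426.6 -236.9   -0.7] [0.8 1.  0.5]
```

View pics/h.png

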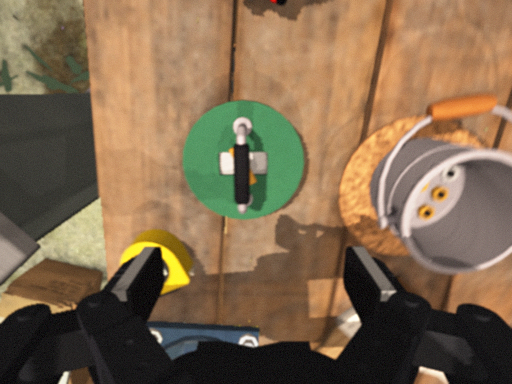

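Run:
```python
from h import *
C=cam('wrist'); g=C[0][100:225,180:310]; o=np.array([180,100])
hsv=cv2.cvtColor(g,cv2.COLOR_BGR2HSV)
m=((hsv[...,2]<45)).astype(np.uint8); n,l,st,_=cv2.connectedComponentsWithStats(m); k=1+st[1:,4].argmax(); pts=np.argwhere(l==k)[:,::-1]+o
(c,wh,a)=cv2.minAreaRect(pts.astype(np.float32)); v=cv2.fitLine(pts.astype(np.float32),2,0,.01,.01).ravel(); print(len(pts),c,wh,a,v)
q=np.array(c); u=v[:2]*max(wh)/2; A=onz(C,q-u,70);B=onz(C,q+u,70); print((A+B)/2,np.linalg.norm(A-B),np.arctan2(*(B-A)[1::-1])%np.pi)
gm=cv2.inRange(hsv,(50,80,30),(90,255,255)); ct=max(cv2.findContours(gm,0,1)[0],key=len); h=cv2.convexHull(ct); e=cv2.fitEllipse(h); print(e,onz(C,np.array(e[0])+o,18))
```

```text
672 (242.0, 174.0) (58.0, 14.0) 90.0 [3.6260565e-03 9.9999344e-01 2.4187350e+02 1.7636905e+02]
[ 426.61808896 -239.63085029   70.        ] 51.36771048016041 0.8569627452409296
((63.13225173950195, 59.9161491394043), (117.95217895507812, 120.73186492919922), 105.19198608398438) [ 427.17140262 -238.01302997   18.        ]
```

Call:
apply_moves([
  [0, 0, 0.3, -0.3, 0.2, -0.1, 0],
  [0, 0, 0.2, -0.7, 0, 0, 0],
  [0, 0, 0, -0.8, 0, 0, 0],
  [0, 0, 0, -0.8, 0, 0, 0],
  [0, 0, 0, -0.8, 0, 0, 0],
  [0, 0, 0, -0.6, 0, 0, 0],
  [0, 0, 0, -0.3, 0, 0, 0],
  [0, 0, 0, 0, 0, 0, 0],
])

```text
time_s: 16.17
tool_pos: [427.3, -235.0, 81.1]
eef_rot: [-0.003, 0.938, -0.346, -0.001]
wrist_force: [0.1, 0.0, 0.3]
opening: 85.6
```

```bash
python3 lid.py pics/i.png
```

```text
[ 427.283 -235.009   81.107] yaw -0.7065453182262933 tilt rotvec [-0.007  0.001  0.   ] [0.057 0.004 0.339] [-0.623  0.042  1.746  0.006  1.357  0.082]
outer_lid wrist [256.8 223.7] 0.9 [ 425.6 -241.5   22. ]
outer_lid scene [223.9 238.3] 0.89 [ 426.6 -235.3   22. ]
outer_lid side [285.4 257.2] 0.58 [ 430.9 -228.7   22. ]
outer_lid [ 428.3 -236.2   20.8] [6.  2.  5.7]
lid_grip wrist [253.8 255.5] 0.94 [ 424.  -240.5   66. ]
lid_grip scene [222.5 227. ] 0.71 [ 419.7 -242.3   66. ]
lid_grip side [291.6 243.8] 0.92 [ 419.1 -228.8   66. ]
lid_grip [ 422.1 -239.4   60.5] [3.  1.9 3.3]
stud wrist [255.7 231.3] 0.7 [ 426.  -239.9   38. ]
stud scene [226.9 236.2] 0.67 [ 424.8 -249.2   38. ]
stud side [335.7 204.3] 0.63 [ 355.9 -445.4   38. ]
stud [ 389.4 -276.3   96.3] [70.8 17.8 69. ]
inner_lid wrist [255.3 209.7] 0.63 [ 426.1 -239.3    0. ]
inner_lid scene [224.4 246.1] 0.68 [ 423.6 -238.     0. ]
inner_lid side [287.1 259.2] 0.43 [ 430.5 -246.2    0. ]
inner_lid [ 426.3 -239.5    2.9] [1. 4. 4.]
```

Call:
apply_moves([
  [0, -0.1, -0.2, -0.4, 0, 0, 0],
  [0, 0, 0, -0.4, 0, 0, 0],
  [0, 0, 0, -0.2, 0, 0, 0],
  [0, 0, 0, 0, 0, 0, 0],
  [0.4, 0, 0, 0, 0, 0, 0],
  [0.7, 0, 0, 0, 0, 0, 0],
  [1, 0, 0, 0, 0, 0, 0],
  [1, 0, 0, 0, 0, 0, 0],
], newtons=80)

```text
time_s: 17.58
tool_pos: [424.9, -241.3, 54.3]
eef_rot: [-0.003, 0.938, -0.346, -0.0]
wrist_force: [0.4, 0.4, 0.1]
opening: 38.8
```

Call:
apply_moves([
  [1, 0, 0, 0, 0, 0, 0],
  [1, 0, 0, 0, 0, 0, 0],
  [1, 0, 0, 0, 0, 0, 0],
  [1, 0, 0, 0, 0, 0, 0],
  [1, 0, 0, 0, 0, 0, 0],
  [1, 0, 0, 0, 0, 0, 0],
  [1, 0, 0, 0, 0, 0, 0],
  [1, 0, 0, 0, 0, 0, 0],
])

```text
time_s: 18.25
tool_pos: [425.2, -241.3, 54.9]
eef_rot: [-0.003, 0.938, -0.346, 0.0]
wrist_force: [-0.3, -0.0, -0.9]
opening: 12.4
```

Call:
apply_moves([
  [1, 0, 0, 0.1, 0, 0, 0],
  [1, 0, 0, 0.2, 0, 0, 0],
  [1, 0, 0, 0.3, 0, 0, 0],
  [1, 0, 0, 0.4, 0, 0, 0],
  [1, 0, 0, 0.4, 0, 0, 0],
  [1, 0, 0, 0.4, 0, 0, 0],
  [1, 0, 0, 0.3, 0, 0, 0],
  [1, 0, 0, 0.1, 0, 0, 0],
])

```text
time_s: 18.92
tool_pos: [423.3, -239.9, 113.3]
eef_rot: [-0.004, 0.938, -0.346, -0.002]
wrist_force: [0.8, -0.3, -4.3]
opening: 12.1
```

Run:
```python
from h import *
p,R,s=pose(); print(p,s['wrist_force'],s['torque'],'tilt',np.cross(R[:,2],[0,0,-1]))
Cs={n:cam(n) for n in('wrist','scene','side')}
for k in('outer_lid','inner_lid','kettle'):
  rs=[]
  for n,c in Cs.items():
    L=vision.place_of(n,k)
    if L and L[0]['conf']>.4: rs.append(ray(c,L[0]['position']));print(k,n,L[0]['position'],L[0]['conf'])
  if len(rs)>1: x,e=tri(rs); print(k,x.round(1),np.round(e,1))
S,D=Cs['scene'][0],Cs['side'][0]
cv2.imwrite('pics/j.png',np.hstack([cv2.resize(S[170:280,180:300],(400,366)),cv2.resize(D[180:290,240:360],(400,366))]))
```

```text
[ 423.26259957 -239.85168625  113.31538405] [ 0.82989102 -0.31056968 -4.26203177] [-0.01415905 -0.05644104 -0.0238362 ] tilt [-0.00820706 -0.00198563 -0.        ]
outer_lid wrist [255.0, 229.1] 0.68
outer_lid scene [219.7, 217.1] 0.82
outer_lid side [291.5, 233.7] 0.86
outer_lid [ 424.  -235.2   89. ] [4.2 3.1 1.6]
inner_lid wrist [252.7, 211.1] 0.86
inner_lid scene [223.9, 229.6] 0.44
inner_lid [ 425.3 -238.7   52.3] [0.8 0.8]
kettle wrist [477.8, 227.8] 0.83
kettle scene [301.3, 245.9] 0.77
kettle side [257.1, 213.1] 0.81
kettle [ 547.5 -383.2    4.9] [1.6 3.1 2.3]
```

View pics/j.png

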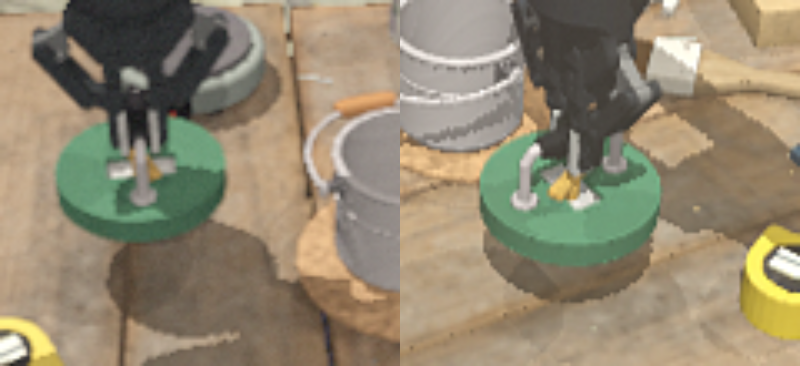

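Call:
apply_moves([
  [1, 0, -0.1, 0.3, 0, 0, 0],
  [1, 0, -0.3, 0.5, 0, 0, 0],
  [1, 0, -0.5, 0.6, 0, 0, 0],
  [1, -0.1, -0.6, 0.6, 0, 0, 0],
  [1, -0.1, -0.6, 0.5, 0, 0, 0],
  [1, -0.1, -0.6, 0.3, 0, 0, 0],
  [1, -0.1, -0.6, 0, 0, 0, 0],
  [1, 0, -0.6, 0, 0, 0, 0],
])

```text
time_s: 20.18
tool_pos: [411.1, -338.1, 186.9]
eef_rot: [-0.004, 0.939, -0.343, -0.005]
wrist_force: [0.2, -0.1, -3.4]
opening: 12.7
```

Call:
apply_moves([
  [1, 0, -0.5, 0, 0, 0, 0],
  [1, 0, -0.4, 0, 0, 0, 0],
  [1, 0, -0.2, 0, 0, 0, 0],
  [1, 0, 0, 0, 0, 0, 0],
  [1, 0, 0, 0, 0, 0, 0],
  [1, 0, 0, 0, 0, 0, 0],
  [1, 0, 0, 0, 0, 0, 0],
  [1, 0, 0, 0, 0, 0, 0],
])

```text
time_s: 20.85
tool_pos: [411.0, -369.0, 187.5]
eef_rot: [-0.005, 0.939, -0.344, -0.005]
wrist_force: [0.5, -0.1, -2.9]
opening: 12.6
```

Run:
```python
from h import *
np.set_printoptions(precision=3,suppress=True)
p,R,s=pose(); print(p,s['wrist_force'],'yaw',np.arctan2(R[1,0],R[0,0]),'tilt',np.cross(R[:,2],[0,0,-1]),s['opening'],s['time_s'])
Cs={n:cam(n) for n in('wrist','scene','side')}
for k in('kettle',):
  rs=[]
  for n,c in Cs.items():
    L=vision.place_of(n,k)
    if L and L[0]['conf']>.4: rs.append(ray(c,L[0]['position']));print(k,n,L[0]['position'],L[0]['conf'],onz(c,L[0]['position'],6))
  if len(rs)>1: x,e=tri(rs); print(k,x.round(1),np.round(e,1))
for n,c in Cs.items(): cv2.imwrite(f'pics/k_{n}.png',c[0])
S,D,W=[Cs[n][0] for n in('scene','side','wrist')]
a=np.vstack([cv2.resize(S[190:290,240:360],(288,240)),cv2.resize(D[150:250,200:320],(288,240))])
cv2.imwrite('pics/k.png',np.hstack([a,np.vstack([W,np.zeros((96,512,3),np.uint8)])]))
```

```text
[ 410.989 -369.04   187.529] [ 0.516 -0.102 -2.922] yaw -0.7027422145212381 tilt [-0.012 -0.007 -0.   ] 12.579762718894228 20.85
kettle wrist [372.2, 97.2] 0.75 [ 547.094 -384.43     6.   ]
kettle scene [303.1, 244.2] 0.89 [ 550.315 -383.629    6.   ]
kettle side [255.0, 212.6] 0.62 [ 555.514 -382.604    6.   ]
kettle [ 551.4 -383.6    5.1] [4.1 0.6 4.3]
```

View pics/k.png

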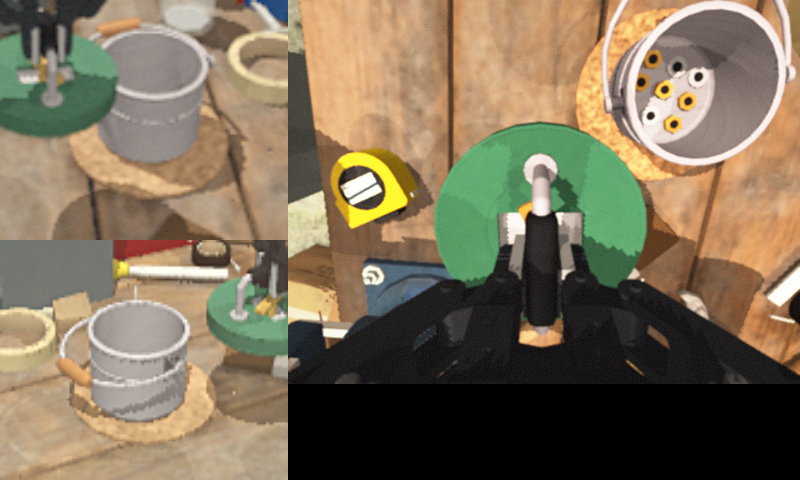

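```bash
cat > fit.py <<'E'
from h import *
from scipy.optimize import minimize
from scipy.ndimage import map_coordinates
th=np.linspace(0,2*np.pi,240,endpoint=False)
def ring(C,F,c,r,z,sel=slice(None)):
    X=np.c_[c[0]+r*np.cos(th[sel]),c[1]+r*np.sin(th[sel]),np.full(len(th[sel]),z)]
    _,K,R,t=C; u=(X@R.T+t)@K.T; u=u[:,:2]/u[:,2:]
    return map_coordinates(F,[u[:,1],u[:,0]],order=1,mode='nearest')
def fit(C,F,c0,z,w,sel=slice(None),span=10):
    f=lambda c:-sum(k*ring(C,F,c,r,z,sel).mean() for r,k in w)
    g=[(f((c0[0]+a,c0[1]+b)),c0[0]+a,c0[1]+b) for a in np.arange(-span,span+1,1.) for b in np.arange(-span,span+1,1.)]
    b=min(g); r=minimize(f,b[1:],method='Nelder-Mead',options=dict(xatol=.05)); return r.x.round(1),round(-r.fun,2)
def grey(C):
    h=cv2.cvtColor(cv2.GaussianBlur(C[0],(0,0),.7),cv2.COLOR_BGR2HSV).astype(float); return h[...,2]-h[...,1]
def green(C):
    h=cv2.cvtColor(C[0],cv2.COLOR_BGR2HSV); return cv2.GaussianBlur(cv2.inRange(h,(50,80,30),(90,255,255)),(0,0),.7).astype(float)
E
python3 - <<'E'
from fit import *
Cs={n:cam(n) for n in('wrist','scene','side')}
p,R,s=pose(); print(p)
for n,C in Cs.items():
    for w in ([(50,1),(46,-.5),(54.5,-.5)],[(50,1),(54.5,-1)],[(50,1),(46,-1)]):
        print(n,'rim',*fit(C,grey(C),(549,-380),96,w))
C=Cs['wrist']
d=th-np.arctan2(55,47); sel=np.cos(d)>.3
sel=np.nonzero(sel)[0]
for zo in (-28,-30): print('lid',*fit(C,green(C),p[:2],p[2]+zo,[(58,1),(62,-1)],sel))
E
```

```text
[ 410.97551279 -369.70360537  187.77255038]
wrist rim [ 548.8 -379.6] 139.27
wrist rim [ 548.7 -379.6] 133.45
wrist rim [ 549.  -379.7] 145.42
scene rim [ 546.4 -380.4] 27.37
scene rim [ 546.6 -380.9] 29.18
scene rim [ 545.7 -379.6] 27.4
side rim [ 547.9 -376. ] 37.51
side rim [ 547.8 -375.5] 39.08
side rim [ 548.1 -376.3] 36.3
lid [ 411.9 -367.9] 255.0
lid [ 412.  -367.9] 255.0
```

Call:
apply_moves([
  [1, 0.2, 0, 0, 0, 0, 0],
  [1, 0.4, 0, 0, 0, 0, 0],
  [1, 0.6, -0.1, 0, 0, 0, 0],
  [1, 0.7, -0.1, 0, 0, 0, 0],
  [1, 0.7, -0.1, 0, 0, 0, 0],
  [1, 0.7, -0.1, 0, 0, 0, 0],
  [1, 0.6, 0, 0, 0, 0, 0],
  [1, 0.5, 0, 0, 0, 0, 0],
])

```text
time_s: 21.97
tool_pos: [528.6, -380.0, 187.5]
eef_rot: [-0.004, 0.938, -0.346, -0.004]
wrist_force: [-0.2, 0.4, -3.1]
opening: 12.9
```

Call:
apply_moves([
  [1, 0.4, 0, 0, 0.1, 0, 0],
  [1, 0.3, 0, 0, 0, 0, 0],
  [1, 0.1, 0, 0, 0, 0, 0],
  [1, 0, 0, 0, 0, 0, 0],
  [1, 0, 0, 0, 0, 0, 0],
  [1, 0, 0, 0, 0, 0, 0],
  [1, 0, 0, 0, 0, 0, 0],
  [1, 0, 0, 0, 0, 0, 0],
])

```text
time_s: 22.63
tool_pos: [554.3, -378.5, 184.6]
eef_rot: [-0.01, 0.939, -0.344, -0.007]
wrist_force: [1.7, 0.4, -4.1]
opening: 13.0
```

```bash
cat > hov.py <<'E'
from fit import *
np.set_printoptions(precision=3,suppress=True)
Cs={n:cam(n) for n in('wrist','scene','side')}
p,R,s=pose(); print(p,'yaw',np.arctan2(R[1,0],R[0,0]),'tilt',np.cross(R[:,2],[0,0,-1]),s['wrist_force'],s['time_s'])
for n,C in Cs.items():
    o=-C[2].T@C[3]; d=th-np.arctan2(*(o-p)[1::-1])
    front=np.nonzero(np.cos(d)>(.3 if n=='wrist' else -.2))[0]
    print(n,'lid',*fit(C,green(C),p[:2],p[2]-28,[(58,1),(62,-1)],front))
    if n!='wrist': 
        f2=np.nonzero(np.cos(d)>.2)[0]
        print(n,'rim',*fit(C,grey(C),(548,-379),96,[(50,1),(54.5,-1)],f2))
E
python3 hov.py
```

```text
[ 554.436 -378.547  184.803] yaw -0.7028085478523934 tilt [-0.024 -0.005 -0.   ] [ 0.547 -0.834 -3.839] 22.7833
wrist lid [ 555.3 -376.6] 255.0
scene lid [ 538.3 -388.3] 113.0
scene rim [ 542.4 -382.3] 40.32
side lid [ 555.5 -375.7] 35.27
side rim [ 546.3 -372.2] 51.43
```

Call:
apply_moves([
  [1, -0.2, 0, 0, -0.2, 0, 0],
  [1, -0.1, -0.1, 0, 0, 0, 0],
  [1, 0, 0, 0, 0, 0, 0],
  [1, 0, 0, 0, 0, 0, 0],
  [1, 0, 0, 0, 0, 0, 0],
  [1, 0, 0, 0, 0, 0, 0],
  [1, 0, 0, 0, 0, 0, 0],
  [1, 0, 0, 0, 0, 0, 0],
])

```text
time_s: 23.45
tool_pos: [545.4, -381.5, 185.6]
eef_rot: [0.001, 0.939, -0.345, -0.002]
wrist_force: [-0.4, 0.3, -4.1]
opening: 12.9
```

```bash
python3 hov.py
python3 - <<'E'
from h import *
S=cam('scene')[0];D=cam('side')[0]
cv2.imwrite('pics/l.png',np.hstack([cv2.resize(S[170:270,240:360],(400,333)),cv2.resize(D[140:240,200:320],(400,333))]))
E
```

```text
[ 545.374 -381.471  185.591] yaw -0.7039148871696618 tilt [ 0.    -0.005  0.   ] [-0.614  0.024 -2.943] 23.6
wrist lid [ 546.5 -380.3] 254.99
scene lid [ 530.  -390.2] 114.87
scene rim [ 542.  -382.6] 32.81
side lid [ 546.  -377.8] 33.58
side rim [ 546.3 -372.2] 53.2
```

View pics/l.png

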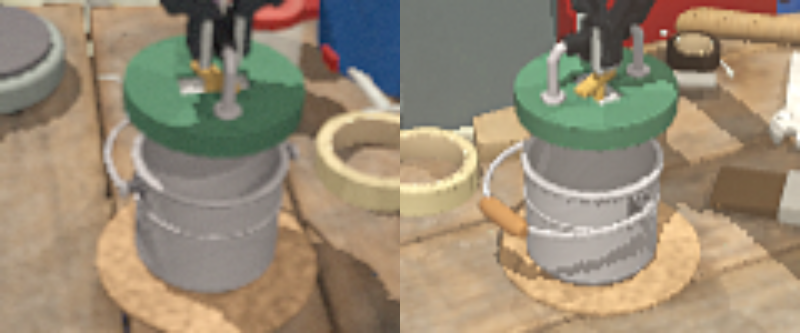

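Call:
apply_moves([
  [1, 0.1, 0.1, -0.1, 0, 0, 0],
  [1, 0, 0, -0.3, 0, 0, 0],
  [1, 0, 0, -0.3, 0, 0, 0],
  [1, 0, 0, -0.3, 0, 0, 0],
  [1, 0, 0, -0.2, 0, 0, 0],
  [1, 0, 0, -0.1, 0, 0, 0],
  [1, 0, 0, 0, 0, 0, 0],
  [1, 0, 0, 0, 0, 0, 0],
])

```text
time_s: 24.37
tool_pos: [547.4, -378.1, 147.5]
eef_rot: [0.001, 0.939, -0.345, -0.004]
wrist_force: [-0.4, -0.6, -2.3]
opening: 12.4
```

```bash
python3 hov.py
```

```text
[ 547.731 -378.264  148.371] yaw -0.7037469889676297 tilt [-0.001 -0.006 -0.   ] [ 0.378 -0.687 -3.766] 24.5167
wrist lid [ 548.5 -376.9] 254.95
scene lid [ 532.4 -387.1] 116.39
scene rim [ 562.9 -358.6] 16.19
side lid [ 548.2 -373.3] 27.47
side rim [ 550.4 -407.8] 18.18
```

Call:
apply_moves([
  [1, 0, -0.1, -0.1, 0, 0, 0],
  [1, 0, 0, -0.1, 0, 0, 0],
  [1, 0, 0, -0.1, 0, 0, 0],
  [1, 0, 0, -0.1, 0, 0, 0],
  [1, 0, 0, 0, 0, 0, 0],
  [1, 0, 0, 0, 0, 0, 0],
  [1, 0, 0, 0, 0, 0, 0],
  [1, 0, 0, 0, 0, 0, 0],
])

```text
time_s: 25.18
tool_pos: [549.0, -381.7, 140.5]
eef_rot: [0.001, 0.939, -0.345, -0.0]
wrist_force: [-0.2, 0.1, -1.4]
opening: 12.7
```

```bash
python3 hov.py | head -2
python3 - <<'E'
from h import *
for i in range(4): cam('side'); s=bot.sense(); print(s['wrist_force'].round(2) if hasattr(s['wrist_force'],'round') else s['wrist_force'],s['tool_pos'])
E
```

```text
[ 548.923 -381.635  140.484] yaw -0.7035897298946419 tilt [ 0.002 -0.002  0.   ] [ 0.04  -0.235 -2.021] 25.3333
wrist lid [ 550.3 -380.7] 254.99
[ 0.48 -0.31 -1.53] [ 548.84761267 -381.61799133  140.38044416]
[ 0.3   0.06 -1.32] [ 548.83621825 -381.60897332  140.30480153]
[-0.49  1.48 -1.7 ] [ 548.83213446 -381.57526273  140.22942799]
[-0.25 -0.04 -0.85] [ 548.79748008 -381.55797265  140.17992918]
```

Call:
apply_moves([
  [1, 0, 0, -0.1, 0, 0, 0],
  [1, 0, 0, -0.1, 0, 0, 0],
  [1, 0, 0, -0.1, 0, 0, 0],
  [1, 0, 0, 0, 0, 0, 0],
  [1, 0, 0, 0, 0, 0, 0],
  [1, 0, 0, 0, 0, 0, 0],
  [1, 0, 0, 0, 0, 0, 0],
  [1, 0, 0, 0, 0, 0, 0],
])

```text
time_s: 26.2
tool_pos: [549.1, -382.2, 136.9]
eef_rot: [0.002, 0.939, -0.345, 0.001]
wrist_force: [-0.5, 0.3, 1.3]
opening: 12.6
```

```bash
python3 hov.py
python3 - <<'E'
from h import *
for i in range(4): cam('side'); s=bot.sense(); print(s['wrist_force'].round(2) if hasattr(s['wrist_force'],'round') else s['wrist_force'],s['tool_pos'])
E
```

```text
[ 549.149 -382.102  136.985] yaw -0.7037047497996403 tilt [0.005 0.001 0.   ] [ 0.936 -0.054 -1.616] 26.35
wrist lid [ 550.5 -381.1] 254.97
scene lid [ 534.3 -389. ] 117.51
scene rim [ 554.1 -371.1] 17.25
side lid [ 548.2 -374. ] 31.62
side rim [ 550.5 -388.5] 14.54
[-0.91 -0.1  -2.26] [ 549.16615592 -382.11609654  136.9980791 ]
[ 1.29  0.21 -1.75] [ 549.1578716  -382.12567644  137.05187989]
[ 0.47  1.16 -1.89] [ 549.16220727 -382.11364183  137.00170872]
[-0.23  0.32 -1.4 ] [ 549.18196018 -382.11169183  137.06380924]
```

Call:
apply_moves([
  [1, 0, 0, -0.1, 0, 0, 0],
  [1, 0, 0, -0.1, 0, 0, 0],
  [1, 0, 0, -0.1, 0, 0, 0],
  [1, 0, 0, 0, 0, 0, 0],
  [1, 0, 0, 0, 0, 0, 0],
  [1, 0, 0, 0, 0, 0, 0],
  [1, 0, 0, 0, 0, 0, 0],
  [1, 0, 0, 0, 0, 0, 0],
])

```text
time_s: 27.22
tool_pos: [549.6, -382.6, 136.9]
eef_rot: [0.003, 0.939, -0.345, 0.004]
wrist_force: [-0.6, 0.2, -0.0]
opening: 12.8
```

Run:
```python
from h import *
for i in range(4): cam('side'); s=bot.sense(); print(s['wrist_force'].round(2) if hasattr(s['wrist_force'],'round') else s['wrist_force'],s['tool_pos'])
```

```text
[-0.49  0.22 -2.24] [ 549.54363817 -382.60435642  136.93755419]
[ 0.15 -0.83 -1.78] [ 549.58241805 -382.59977106  136.97024359]
[-0.1  -0.46 -2.58] [ 549.58019367 -382.58289396  136.98200135]
[-0.22  1.16 -2.29] [ 549.59398992 -382.58503083  137.036851  ]
```

Call:
apply_moves([
  [1, 0, 0, 0, 0, 0, -0.4],
  [1, 0, 0, 0, 0, 0, -0.7],
  [1, 0, 0, 0, 0, 0, -0.7],
  [1, 0, 0.05, 0, 0, 0, -0.7],
  [1, 0, 0, 0, 0, 0, -0.7],
  [1, 0, 0, 0, 0, 0, -0.7],
  [1, 0, 0, 0, 0, 0, -0.6],
  [1, 0, 0, 0, 0, 0, -0.3],
])

```text
time_s: 28.08
tool_pos: [549.8, -380.3, 136.9]
eef_rot: [0.003, 0.817, -0.577, 0.003]
wrist_force: [0.7, 0.4, -1.0]
opening: 12.9
```

```bash
python3 hov.py | head -2
python3 - <<'E'
from h import *
for n in('wrist','scene','side'): C=cam(n); cv2.imwrite(f'pics/m_{n}.png',C[0])
C=cam('wrist'); p,R,s=pose()
h=cv2.cvtColor(C[0],cv2.COLOR_BGR2HSV)
for n in('wrist','side','scene'):
  C=cam(n); h=cv2.cvtColor(C[0],cv2.COLOR_BGR2HSV); u=proj(C,p+[0,0,-17]).round().astype(int); w=60 if n=='wrist' else 20
  m=cv2.inRange(h,(12,120,90),(30,255,255)); mm=0*m; mm[u[1]-w:u[1]+w,u[0]-w:u[0]+w]=m[u[1]-w:u[1]+w,u[0]-w:u[0]+w]
  q=np.argwhere(mm)[:,::-1].astype(np.float32); print(n,u,len(q),q.mean(0) if len(q) else '', cv2.minAreaRect(q) if len(q) else '')
  if len(q):
    B=cv2.boxPoints(cv2.minAreaRect(q)); print([onz(C,b,p[2]-17).round(1).tolist() for b in B])
E
```

```text
[ 549.815 -380.386  136.869] yaw -1.2265041192155008 tilt [0.008 0.001 0.   ] [ 0.413 -0.213 -1.442] 28.2333
wrist lid [ 552.  -380.2] 254.99
wrist [251 244] 323 [226.91951 226.87616] ((227.8461151123047, 227.7307586669922), (19.414506912231445, 20.246559143066406), 33.6900634765625)
[[550.4, -359.4, 119.9], [561.4, -362.0, 119.9], [558.5, -371.9, 119.9], [547.3, -369.4, 119.9]]
side [257 177] 78 [252.85898 170.70512] ((255.23687744140625, 172.6942596435547), (29.475858688354492, 19.880008697509766), 31.759479522705078)
[[602.4, -381.0, 119.9], [605.6, -469.3, 119.9], [519.8, -416.8, 119.9], [521.7, -336.1, 119.9]]
scene [304 206] 41 [305.39026 210.12195] ((306.0, 209.5), (7.0, 6.0), 90.0)
[[549.0, -377.0, 119.9], [557.8, -387.3, 119.9], [536.7, -402.4, 119.9], [528.1, -392.4, 119.9]]
```

Call:
apply_moves([
  [1, 0, 0, 0, 0, 0, -0.4],
  [1, -0.05, 0, 0, 0, 0, -0.7],
  [1, 0, 0.05, 0, 0, 0, -0.9],
  [1, 0, 0, 0, 0, 0, -0.9],
  [1, 0, 0, 0, 0, 0, -0.9],
  [1, 0, 0, 0, 0, 0, -0.7],
  [1, 0, 0, 0, 0, 0, -0.5],
  [1, 0, 0, 0, 0, 0, -0.2],
])

```text
time_s: 29.25
tool_pos: [548.5, -379.1, 136.9]
eef_rot: [-0.003, -0.623, 0.782, -0.002]
wrist_force: [-0.7, 0.4, -1.5]
opening: 12.8
```

```bash
python3 hov.py | head -2
python3 - <<'E'
from h import *
for n in('wrist','scene','side'): C=cam(n); cv2.imwrite(f'pics/n_{n}.png',C[0])
C=cam('wrist'); p,R,s=pose(); u=proj(C,p+[0,0,-17]); print(u)
W=cv2.imread('pics/n_wrist.png'); x,y=int(u[0]),int(u[1])
D=cv2.imread('pics/n_side.png'); S=cv2.imread('pics/n_scene.png')
a=np.vstack([cv2.resize(S[185:230,275:335],(400,300),interpolation=2),cv2.resize(D[155:200,225:285],(400,300),interpolation=2)])
cv2.imwrite('pics/n.png',np.hstack([cv2.resize(W[150:300,200:300],(400,600),interpolation=2),a]))
E
```

```text
[ 548.452 -379.164  136.926] yaw -1.794285243153878 tilt [ 0.007 -0.003  0.   ] [-0.136 -0.006 -1.063] 29.4
wrist lid [ 551. -380.] 254.98
[251.45258607 244.58041361]
```

View pics/n.png

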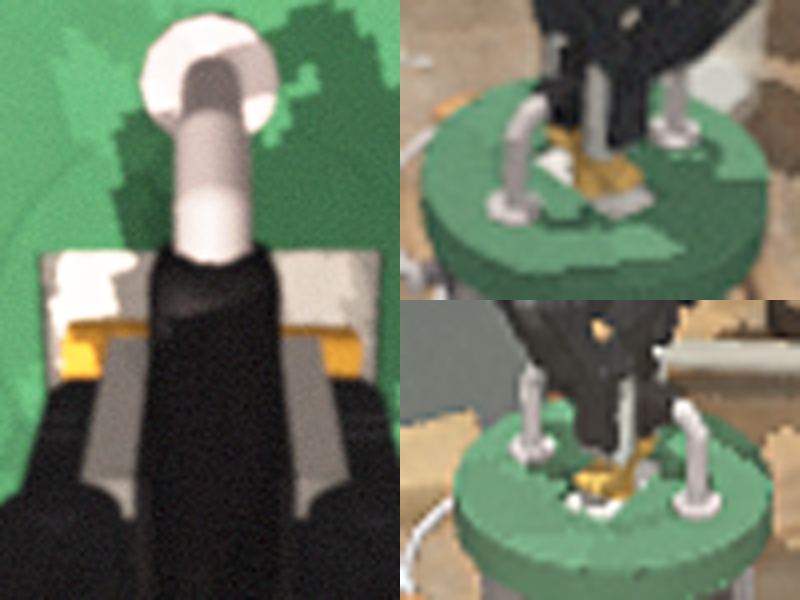

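Call:
apply_moves([
  [1, 0, 0, 0.1, 0, 0, 0],
  [1, 0, 0, 0.1, 0, 0, 0],
  [1, 0, 0, 0.1, 0, 0, 0],
  [1, 0, 0, 0.1, 0, 0, 0],
  [1, 0, 0, 0.1, 0, 0, 0],
  [1, 0, 0, 0, 0, 0, 0],
  [1, 0, 0, 0, 0, 0, 0],
  [1, 0, 0, 0, 0, 0, 0],
])

```text
time_s: 30.27
tool_pos: [548.2, -379.3, 150.8]
eef_rot: [-0.004, -0.624, 0.781, -0.002]
wrist_force: [0.7, -0.4, -2.3]
opening: 12.6
```

Run:
```python
from h import *
for i in range(5): cam('side'); s=bot.sense(); print(np.round(s['wrist_force'],2),s['tool_pos'])
```

```text
[-0.6  -0.52 -2.06] [ 548.16520623 -379.22552372  150.65829741]
[ 0.04  0.13 -2.33] [ 548.10640547 -379.20114524  150.49172771]
[ 0.16  0.09 -2.19] [ 548.07467184 -379.18395962  150.43185806]
[ 0.24 -0.34 -1.58] [ 548.06051771 -379.14015901  150.29770535]
[-0.33  0.47 -1.72] [ 548.0729537  -379.13851772  150.32737062]
```

Call:
apply_moves([
  [1, 0, 0, 0.2, 0, 0, 0],
  [1, 0, 0, 0.4, 0, 0, 0],
  [1, 0, 0, 0.5, 0, 0, 0],
  [1, 0, 0, 0.6, 0, 0, 0],
  [1, 0, 0, 0.6, 0, 0, 0],
  [1, 0, 0, 0.6, 0, 0, 0],
  [1, 0, 0, 0.5, 0, 0, 0],
  [1, 0, 0, 0.3, 0, 0, 0],
])

```text
time_s: 31.18
tool_pos: [547.0, -378.3, 251.2]
eef_rot: [-0.004, -0.624, 0.781, -0.001]
wrist_force: [1.0, -0.1, -0.9]
opening: 12.8
```

Call:
apply_moves([
  [1, 0, 0, 0.2, 0, 0, 0],
  [1, 0, 0, 0, 0, 0, 0],
  [1, 0, 0, 0, 0, 0, 0],
  [1, 0, 0, 0, 0, 0, 0],
  [1, 0, 0, 0, 0, 0, 0],
  [1, 0, 0, 0, 0, 0, 0],
  [1, 0, 0, 0, 0, 0, 0],
  [1, 0, 0, 0, 0, 0, 0],
])

```text
time_s: 31.85
tool_pos: [547.1, -378.4, 258.7]
eef_rot: [-0.004, -0.624, 0.781, -0.002]
wrist_force: [0.3, 0.4, -1.9]
opening: 12.7
```

Run:
```python
from h import *
Cs={n:cam(n) for n in('wrist','scene','side')}
p,R,s=pose(); print(p,s['wrist_force'],s['time_s'],s['opening'],np.cross(R[:,2],[0,0,-1]).round(3))
for k in('outer_lid','inner_lid','stud','kettle','bail_grip','screw_jar','brush','tape_rule'):
  rs=[]
  for n,c in Cs.items():
    L=vision.place_of(n,k)
    if n!='wrist' and L and L[0]['conf']>.4: rs.append(ray(c,L[0]['position']));print(k,n,np.round(L[0]['position']),round(L[0]['conf'],2),end=' ')
  if len(rs)>1: x,e=tri(rs); print('->',x.round(1),np.round(e,1))
S,D=Cs['scene'][0],Cs['side'][0]
cv2.imwrite('pics/o.png',np.hstack([cv2.resize(S[150:270,240:360],(400,400)),cv2.resize(D[120:240,200:320],(400,400))]))
```

```text
[ 547.13643108 -378.44891994  259.07530784] [-0.22429459  0.31529556 -2.41480723] 32.0 12.704368223792445 [ 0.008 -0.003  0.   ]
outer_lid scene [306. 166.] 0.64 outer_lid side [259. 141.] 0.81 -> [ 545.9 -378.4  224.6] [1.6 1.6]
inner_lid scene [305. 223.] 0.9 inner_lid side [256. 187.] 0.96 -> [ 552.1 -388.1   80.5] [5.4 5.4]
stud scene [304. 207.] 0.79 stud side [259. 176.] 0.79 -> [ 545.4 -383.1  122.2] [1.4 1.4]
kettle scene [302. 244.] 0.66 kettle side [179. 222.] 0.43 -> [ 703.6 -316.6  -71.7] [63.4 63.4]
bail_grip scene [286. 201.] 0.69 bail_grip side [230. 207.] 0.5 -> [ 590.3 -298.9   74.6] [1.1 1.1]
screw_jar scene [314. 197.] 0.7 screw_jar side [176. 222.] 0.65 -> [ 7.384e+02 -2.865e+02 -4.000e-01] [0.3 0.3]
brush scene [295. 325.] 0.74 brush side [335. 204.] 0.7 -> [ 362.3 -503.5   -2.7] [1. 1.]
tape_rule scene [182. 290.] 0.6 tape_rule side [358. 273.] 0.79 -> [ 269.  -262.6   -6.2] [1.7 1.7]
```

Run:
```python
from fit import *
for n in('scene','side'):
    C=cam(n); print(n,'flange',*fit(C,grey(C),(548,-379),99,[(53,1),(57.5,-1)]))
print(bot.job_done())
```

```text
scene flange [ 546.7 -380.1] 59.29
side flange [ 548.9 -376.9] 67.68
the job is handed in; nothing more can be done
None
```

I finished every step and handed the job in at about 32 s; no verdict is reported.

**What I did**
- Lifted the kettle by its bail and set it down upright on the cork mat, about 9 mm off the mat's centre. I then pushed the bail over until it fell to its stop.
- Carried both lids over by the green handle and lowered them until the inner lid was home. I then turned the green lid about 62° clockwise and lifted it off alone.

**Last checks**
- **Inner lid seated:** The flange measures within about 1 mm of the kettle-rim position I measured in the same two cameras. The inner lid's height came out at 80.5 mm and the stud's at 122 mm, against 82 and 120 mm expected.
- **Turn and release:** The stud and slot were about 0.03 rad apart before the lift. The upward load stayed near 2 N, which fits the green lid alone.
- **Green lid:** It is level within 0.01 rad, roughly 140 mm above the inner lid and held at a 12.7 mm opening.
- **Bail:** Its grip sits below the pivot height, so it is past level.
- **Jar, brush and tape:** All are within about 11 mm of their first estimates, which is the scatter of the network readings.

**Checks that failed or disagreed**
- The last network reading of the kettle's own position in the side view was a wrong match, so I ignored it.
- The final picture could not be viewed because the 12-picture limit was reached, so the end state is checked by measurement only.

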